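Put the washed pan support bars back in their rows by length

TASK

Put the three washed pan support bars from the green board back in the white sloping rack: each goes in the free slot beside the clipped-in bar of its own length. Lay every bar down flat on the slope between the ribs and leave it pushed down against the lower stop. Set the bars down gently without dropping them, and leave everything else on the table where it is.

Things in the scene. Friction and masses are not known exactly. Their poses are not given: they have to be found in the camera images.
- bar_short: loose short pan support bar: straight rectangular stainless bar with blue end caps and a dark line along its top, 110 mm long (x) x 24 wide (y) x 30 high (z), lying flat on the green board at the start (board top 12 mm above the table). Origin: centre of its underside; x along its length, z up. The three loose bars differ only in length (110, 145, 180 mm).
- bar_medium: loose medium pan support bar: straight rectangular stainless bar with blue end caps and a dark line along its top, 145 mm long (x) x 24 wide (y) x 30 high (z), lying flat on the green board at the start (board top 12 mm above the table). Origin: centre of its underside; x along its length, z up. The three loose bars differ only in length (110, 145, 180 mm).
- bar_long: loose long pan support bar: straight rectangular stainless bar with blue end caps and a dark line along its top, 180 mm long (x) x 24 wide (y) x 30 high (z), lying flat on the green board at the start (board top 12 mm above the table). Origin: centre of its underside; x along its length, z up. The three loose bars differ only in length (110, 145, 180 mm).
- slot_short: free slot of the row for short (110 mm) bars. Origin: on the slot's centre line, on the sloping floor, at the inner face of the lower stop; x points 35 degrees up the slope, y across, z square off the floor. Slot 36 mm wide between ribs 8 mm high, 5 mm thick; floor 195 mm long, lower stop 20 mm high. A bar put away has its origin at x = 55 mm, y = 0, z = 0, along x.
- slot_medium: free slot of the row for medium (145 mm) bars. Origin: on the slot's centre line, on the sloping floor, at the inner face of the lower stop; x points 35 degrees up the slope, y across, z square off the floor. Slot 36 mm wide between ribs 8 mm high, 5 mm thick; floor 195 mm long, lower stop 20 mm high. A bar put away has its origin at x = 72.5 mm, y = 0, z = 0, along x.
- slot_long: free slot of the row for long (180 mm) bars. Origin: on the slot's centre line, on the sloping floor, at the inner face of the lower stop; x points 35 degrees up the slope, y across, z square off the floor. Slot 36 mm wide between ribs 8 mm high, 5 mm thick; floor 195 mm long, lower stop 20 mm high. A bar put away has its origin at x = 90 mm, y = 0, z = 0, along x.
- rack: fixed rack, origin at the centre of the underside of its 230 x 336 x 6 mm plate: three white rows side by side, order varies, sloping up at 35 degrees away from the robot. Each has two lanes: the left one (+y) holds a fixed bar of the row's length, black clip round its middle, 33 mm high over the floor, centre line at y = +47.5 mm in the slot's frame; the right one is the free slot.
- shaker: steel shaker, 42 mm across, 62 high, standing on the far part of the green board (bystander). Origin near the centre of its underside.
- paste_jar: amber jar with red lid, 72 mm across, 100 high (bystander). Origin near the centre of its underside.
- water: clear bottle with blue cap, 64 mm across, 200 high (bystander). Origin near the centre of its underside.
- bowl: steel bowl, 130 mm across, 50 high (bystander). Origin near the centre of its underside.
- spoon: steel spoon lying to the right of the rack, 190 mm long, under 25 mm high (bystander). Origin at its middle.
- board: fixed green board, 340 (x) x 300 (y) x 12 mm, origin at the centre of its underside
Mind the look-alikes: they are no part of the job. What is shaped like the bar_medium but orange or pink is not meant.

How it is judged (in metres and radians):
At the end, for the whole second after the job is handed in: Each of the three loose bars lies at rest in the free slot of the row for its own length: along the slot (within 0.13 rad), flat on the sloping floor (underside within 5 mm), between the ribs (within 10 mm of the centre line) and with its lower end within 6 mm of the lower stop (x of bar_short in the frame of slot_short between 0.051 and 0.061 m and y of bar_short in the frame of slot_short between -0.01 and 0.01 m and z of bar_short in the frame of slot_short between -0.005 and 0.005 m and angle between the x axis of bar_short and the x axis of slot_short, either way round below 0.13 rad and linear speed of each of bar_short, bar_medium, bar_long below 0.02 m/s and x of bar_medium in the frame of slot_medium between 0.0685 and 0.0785 m and y of bar_medium in the frame of slot_medium between -0.01 and 0.01 m and z of bar_medium in the frame of slot_medium between -0.005 and 0.005 m and angle between the x axis of bar_medium and the x axis of slot_medium, either way round below 0.13 rad and x of bar_long in the frame of slot_long between 0.086 and 0.096 m and y of bar_long in the frame of slot_long between -0.01 and 0.01 m and z of bar_long in the frame of slot_long between -0.005 and 0.005 m and angle between the x axis of bar_long and the x axis of slot_long, either way round below 0.13 rad); the robot touches nothing.
It fails at once if the short bar is dropped or thrown: moving faster than 0.6 m/s or turning faster than 6 rad/s while the fingers do not touch it (contact force between the fingers and bar_short below 0.05 N and (linear speed of bar_short above 0.6 m/s or angular speed of bar_short above 6 rad/s)).
It fails at once if the medium bar is dropped or thrown: moving faster than 0.6 m/s or turning faster than 6 rad/s while the fingers do not touch it (contact force between the fingers and bar_medium below 0.05 N and (linear speed of bar_medium above 0.6 m/s or angular speed of bar_medium above 6 rad/s)).
It fails at once if the long bar is dropped or thrown: moving faster than 0.6 m/s or turning faster than 6 rad/s while the fingers do not touch it (contact force between the fingers and bar_long below 0.05 N and (linear speed of bar_long above 0.6 m/s or angular speed of bar_long above 6 rad/s)).
It fails at once if a bystander (shaker, paste jar, water bottle, bowl or spoon) is moved by more than 30 mm (distance of any of shaker, paste_jar, water, bowl, spoon from where it was at the start of the episode above 0.03 m).
It also fails if it takes over 72 s, if anything falls off the work surface, if the arm or the gripper's body presses on something with over 40 N, if the wrist force passes 120 N, or if a joint passes its speed limit or range.

ROBOT

A 6-joint arm with a two-finger parallel gripper is mounted at the origin on the work surface. World frame = base frame: x ahead of the robot, y to its left, z up, the work surface at z = 0. Lengths are in mm, angles in rad, forces in N, time in s.
With the tool pointing down it reaches from about 350 to 975 mm from the base axis. Payload 7.1 kg.
Tool frame: the origin (TCP) lies at the very end of the fingers, on their centre line; the grasp point (between the pads) lies 19 mm behind it (ctrl.grasp_offset is the distance from the TCP to the grasp point, in mm); z points along the fingers, y is the line along which they close (so a half turn about z gives the same grasp; the last joint's range is limited). The gripper opens to 88 mm and grips with 3 to 60 N. Pads are 20 mm wide; open, the fingers measure 115 mm over their backs; the gripper's body (75 mm by 178 mm) begins 61 mm behind the grasp point.
Start: joints at [-1.307, 0.423, 1.63, -0, 1.089, -0.019], TCP at [174.422, -600.151, 222.675] pointing down, gripper open.
Joint ranges: [-3, 3], [-0.9, 2.11], [0.09, 2.58], [-1.31, 4.45], [0.11, 2.69], [-2.54, 2.54]. Speed limits (rad/s): [2.39, 2.39, 3.01, 3.14, 3.14, 3.14].

INTERFACE

Orientations are given as a rotation vector (axis times angle).
In Python, from workcell import ctrl, viewer, ticket, models gives the robot as it stands.
- The arm moves only by the tool play_rows, never from a script. Its arguments are lists of equal length, an entry for each row: "dp": the shift along the world's x, y, z in mm, a list of three; "yaw": the turn about the world's z in degrees. In form: {"dp": [[tx, ty, tz], ...], "yaw": [yaw, ...]}. A call has 1 to 8 rows; each row shifts and turns the commanded pose from where the row before left it; what a row does not reach is not made up. A row lasts 1/12 s, in which the tool goes at most 41.7 mm and 7.16 degrees, less where a joint would pass 70% of its speed; a pose out of reach is approached as far as the arm can. A call is refused whole if a number of a shift passes 41.7 or a number of a turn 7.16, either way. A call with a gripper value outside its range is refused whole. "gripper" is the closure, from 0 (fully open) to 1 (shut), set as the call begins (left out, the last holds). The fingers move at their own pace and stop on an object; the grip force is fixed at half the most. Time passes only in rows, so rows that do not move let the fingers close. It gives the time, the measured TCP pose, the force, the opening and the grip force at its end, in the units of the state.
- ctrl.get_obs(): the state, without advancing time (a new reading comes with each control period).
- viewer.get_image(name): name is "scene" or "side" or "wrist"; returns a dict with "pixels" (400x640x3 uint8, red, green, blue), "range_z" (400x640 float32, mm along the optical axis (not along the pixel's ray), 0 where there is no reading), "fx", "fy", "cx", "cy" (pixels), "T" (4x4, takes a point from camera to world coordinates); the wrist camera has in their place "hand_eye" (4x4, takes a point from camera to tool coordinates, whose origin is the TCP and whose axes are the flange's). Camera axes: x right, y up, looking along -z (the intrinsics and any distortion apply to the point x, -y, -z); pixel columns grow to the right and rows downward; lengths in mm; the calibration is good to about 2 mm. A picture is of the moment at which its call begins: read the wrist's pose just before it.
- ticket.close_job(): hands the job in; it is judged then, once.
Trained networks look in a picture, given as the dict that the camera call returned (one of the last four; its "shot" number tells which), for a name from the list of things; names that differ only in an ending like _2 or _b are one class to them, and where a whole thing is asked for, a point or a joint stands for the part that bears it (a point fixed in the world has none). Each returns a list of dicts, best first, with "conf" (0 to 1); they miss things now and then, are a little off and sometimes report something else, mostly with a low value. They report only what shows in the picture. A call takes as long as a camera call. They do not tell look-alikes from the thing itself.
- models.look_for(picture, name): "bbox" ([centre column, centre row, width, height] in pixels, round what is visible of it).
- models.landmark_of(picture, name): "location" ([column, row] in pixels: a listed point, or the origin of a listed thing).
The state is a dict: "t": time; "qpos": joint angles; "qvel": joint speeds; "joint_torque": joint torques, N m; "ee_pos": TCP position; "orientation": TCP orientation; "ft_force": force on the tool from outside, world axes, zero at the start; "moment": the same for the moment, N m; "width": finger opening in mm; "grasp_force": force on a finger pad.
Only numpy, scipy, OpenCV 4.12 (cv2) and the standard library are available. Lean on these libraries where they do the work, as an engineer would, in place of code of your own. Each camera call takes 0.05 s, during which the arm holds its last target. There are 200 camera calls.

## Working session

There is one attempt and no reset: what is moved stays moved. The work goes in short steps, Python scripts to look and compute and a tool call to move; the robot and the scene stay as the last step left them, time stands still between calls to the robot, and variables do not carry over. Pictures are saved under pics/ and viewed, at most 10 in all, crops included, and the job is handed in when it is done.

Besides the shell and the picture viewer there is one more tool, called after "Emit:" by a JSON object that holds its "method" and its "body", one argument or row to a line. play_rows: Moves the arm, as the interface text tells. Its arguments: {"type":"object","properties":{"dp":{"type":"array"},"yaw":{"type":"array"},"gripper":{"type":"number"}},"required":["dp","yaw"]}

```bash
mkdir -p pics; ls
cat > h.py <<'E'
import numpy as np, cv2
from workcell import ctrl, viewer, ticket, models
from scipy.spatial.transform import Rotation as R
def cloud(im,T=None):
    z=im["range_z"]; T=im["T"] if T is None else T
    v,u=np.mgrid[:400,:640]
    P=np.stack([(u-im["cx"])/im["fx"]*z,-(v-im["cy"])/im["fy"]*z,-z,np.ones_like(z)],-1)@np.array(T).T
    P=P[...,:3]; P[z==0]=np.nan
    return P
def save(im,n): cv2.imwrite("pics/"+n,im["pixels"][...,::-1])
E
python3 - <<'E'
from h import *
o=ctrl.get_obs(); print(o["t"],o["ee_pos"],o["orientation"],o["width"],ctrl.grasp_offset)
for n in("scene","side"):
    im=viewer.get_image(n); save(im,n+"0.png"); np.savez(n+"0.npz",P=cloud(im),pix=im["pixels"])
    print(n,np.round(im["T"],2).tolist(),im["fx"],[k for k in im])
    for k in"bar_short bar_medium bar_long slot_short slot_medium slot_long rack".split():
        print(k,[(np.round(d["location"]).tolist(),round(d["conf"],2)) for d in models.landmark_of(im,k)][:4],[(np.round(d["bbox"]).tolist(),round(d["conf"],2)) for d in models.look_for(im,k)][:4] if n=="scene" else "")
E
```

```text
pics
0.0 [ 174.26443763 -599.6285186   221.91279417] [-3.10874632e+00 -4.42507612e-01  3.06856072e-04] 87.87685435898656 18.700000000000003
scene [[-0.18, -0.66, 0.73, 1467.74], [0.98, -0.11, 0.14, 226.09], [-0.02, 0.75, 0.66, 946.58], [0.0, 0.0, 0.0, 1.0]] 462.3319803871172 ['pixels', 'range_z', 'fx', 'fy', 'cx', 'cy', 'T', 'shot']
bar_short [([438.0, 223.0], 0.56), ([220.0, 178.0], 0.46)] [([438.0, 221.0, 18.0, 34.0], 0.6)]
bar_medium [([404.0, 220.0], 0.63), ([412.0, 162.0], 0.62), ([472.0, 176.0], 0.57)] [([412.0, 156.0, 45.0, 10.0], 0.94), ([474.0, 173.0, 40.0, 22.0], 0.77), ([404.0, 220.0, 24.0, 41.0], 0.61)]
bar_long [([369.0, 222.0], 0.83)] [([370.0, 219.0, 18.0, 56.0], 0.93)]
slot_short [([256.0, 177.0], 0.98), ([219.0, 269.0], 0.19)] [([254.0, 176.0, 52.0, 17.0], 0.75)]
slot_medium [([220.0, 180.0], 0.69)] [([219.0, 175.0, 52.0, 13.0], 0.88)]
slot_long [([291.0, 177.0], 0.73)] [([292.0, 177.0, 47.0, 19.0], 0.89)]
rack [([260.0, 203.0], 0.95), ([385.0, 268.0], 0.17)] [([256.0, 210.0, 127.0, 58.0], 0.88)]
side [[-0.73, 0.41, -0.55, -207.59], [-0.68, -0.46, 0.56, 772.04], [-0.02, 0.79, 0.62, 852.29], [0.0, 0.0, 0.0, 1.0]] 441.4002668240914 ['pixels', 'range_z', 'fx', 'fy', 'cx', 'cy', 'T', 'shot']
bar_short [([235.0, 276.0], 0.65)] 
bar_medium [([260.0, 252.0], 0.83), ([261.0, 368.0], 0.82), ([343.0, 324.0], 0.6)] 
bar_long [([282.0, 233.0], 0.92), ([278.0, 176.0], 0.46)] 
slot_short [([390.0, 183.0], 0.7)] 
slot_medium [([408.0, 167.0], 0.69), ([374.0, 200.0], 0.63)] 
slot_long [([372.0, 199.0], 0.81), ([254.0, 257.0], 0.36), ([408.0, 169.0], 0.26)] 
rack []
```

Run:
```python
import cv2
a=cv2.imread("pics/scene0.png")[100:320,160:520]; cv2.imwrite("pics/s1.png",cv2.resize(a,(800,489),interpolation=cv2.INTER_CUBIC))
a=cv2.imread("pics/side0.png")[100:400,160:560]; cv2.imwrite("pics/s2.png",cv2.resize(a,(800,600),interpolation=cv2.INTER_CUBIC))
```

```text
(no output)
```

View pics/s1.png

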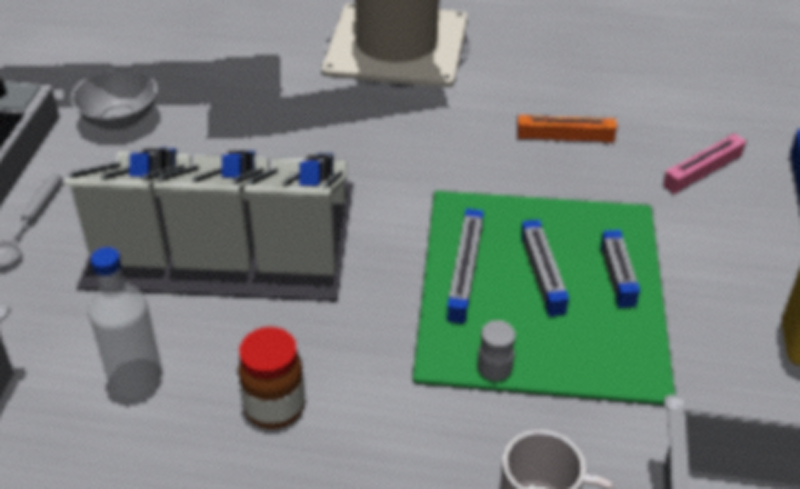

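View pics/s2.png

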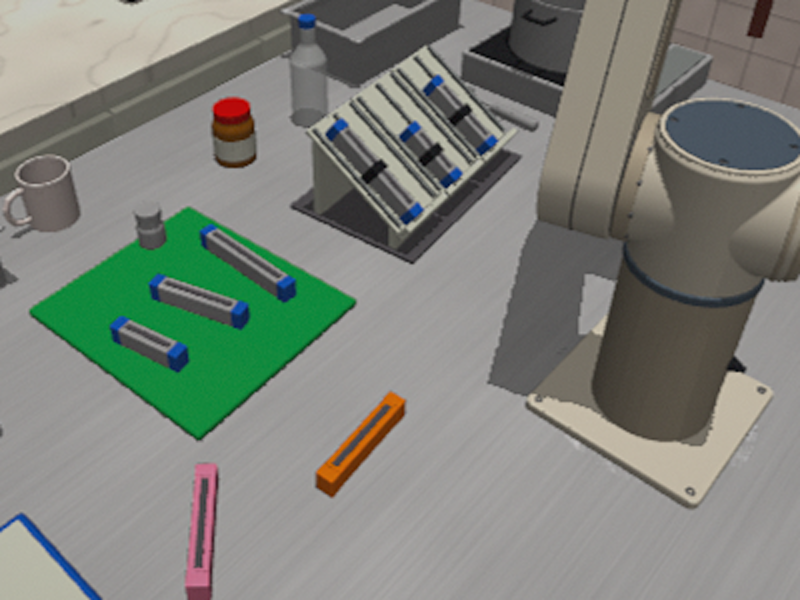

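The pictures show the loose bars on the green board. In the scene crop the long bar is at about (466,264), the medium at (545,266) and the short at (620,266); the shaker stands on the board at (497,352). The orange bar (566,129) and pink bar (705,163) are off the board and the wrong colour, so they are decoys. In the side crop the rack rows from the +y side are long (375,170), short (430,153) and medium (460,115). Next I measure.

Run:
```python
from h import *
A=np.load("scene0.npz");B=np.load("side0.npz")
for n,D in(("scene",A),("side",B)):
    P=D["P"];hsv=cv2.cvtColor(D["pix"],cv2.COLOR_RGB2HSV)
    g=(hsv[...,0]>50)&(hsv[...,0]<75)&(hsv[...,1]>120)
    G=P[g]; print(n,"board",np.nanpercentile(G,[1,50,99],axis=0).round().tolist())
    lo,hi=np.nanpercentile(G,[1,99],axis=0)
    m=(P[...,2]>36)&(P[...,2]<50)&(P[...,0]>lo[0]-5)&(P[...,0]<hi[0])&(P[...,1]>lo[1]-5)&(P[...,1]<hi[1]+5)
    c,l,s,_=cv2.connectedComponentsWithStats(m.astype(np.uint8))
    for i in range(1,c):
        if s[i,4]<40: continue
        Q=P[l==i]; r=cv2.minAreaRect(Q[:,:2].astype(np.float32)); 
        w=np.linalg.svd(Q[:,:2]-Q[:,:2].mean(0),full_matrices=False)[2][0]
        print(" bar pts",s[i,4],np.round(r[0],1),np.round(r[1],1),"ang",np.degrees(np.arctan2(w[1],w[0])).round(1),"z",Q[:,2].mean().round(1),"mean",Q.mean(0).round(1))
P=B["P"]
for k,(c,r) in dict(short=(390,183),med=(408,167),long=(374,200)).items(): print(k,P[r,c].round(1))
# rack slope pts: high points in rack area
m=(P[...,2]>20)&(P[...,2]<190)&(P[...,0]>400)&(P[...,0]<900)
c,l,s,_=cv2.connectedComponentsWithStats(m.astype(np.uint8))
i=l[170,380]; Q=P[l==i]; print("rack",s[i],np.percentile(Q,[1,50,99],axis=0).round().tolist())
# blue caps on rack & board
for n,D in(("side",B),("scene",A)):
    P=D["P"];hsv=cv2.cvtColor(D["pix"],cv2.COLOR_RGB2HSV)
    b=(hsv[...,0]>105)&(hsv[...,0]<130)&(hsv[...,1]>150)
    c,l,s,ce=cv2.connectedComponentsWithStats(b.astype(np.uint8))
    for i in range(1,c):
        if s[i,4]>12: print(n,ce[i].round(),s[i,4],np.nanmedian(P[l==i],axis=0).round(1))
```

```text
scene board [[376.0, 122.0, 8.0], [579.0, 284.0, 14.0], [709.0, 415.0, 18.0]]
 bar pts 389 [533.5 169.5] [ 23.6 185.4] ang -1.0 z 43.3 mean [539.7 169.5  43.3]
 bar pts 338 [520.1 267.2] [151.   25.5] ang 17.5 z 42.9 mean [526.6 267.7  42.9]
 bar pts 265 [508.4 360.1] [113.6  26.2] ang 12.4 z 42.6 mean [513.1 360.7  42.6]
 bar pts 80 [694.  220.3] [22.5 39. ] ang 89.6 z 43.8 mean [697.8 219.8  43.8]
side board [[363.0, 125.0, 6.0], [495.0, 304.0, 12.0], [696.0, 423.0, 16.0]]
 bar pts 64 [673.1 227. ] [40.5 23.9] ang 66.4 z 43.5 mean [671.3 229.6  43.5]
 bar pts 396 [530.9 174.6] [ 27.1 182.4] ang 178.9 z 41.8 mean [526.6 175.3  41.8]
 bar pts 392 [519.1 270.9] [144.9  26.9] ang -162.6 z 41.5 mean [516.3 271.9  41.5]
 bar pts 332 [507.3 364.5] [110.3  26.9] ang -167.8 z 41.6 mean [504.  365.7  41.6]
short [ 427.3 -193.7   47. ]
med [ 436.8 -306.1   47.9]
long [413.1 -94.   43.8]
rack [ 304   82  114  139 7690] [[405.0, -661.0, 23.0], [535.0, -181.0, 94.0], [880.0, 7.0, 165.0]]
side [313. 110.] 52 [ 750.5 -185.5  198. ]
side [376. 142.] 41 [ 522.  -235.   141.2]
side [328. 164.] 48 [52
[... 276 characters left out ...]
 244.] 81 [443.4 179.2  33.6]
side [280. 257.] 85 [453.4 256.3  33.5]
side [219. 264.] 46 [550.5 381.8  41.3]
side [248. 278.] 99 [456.4 358.   34.6]
side [174. 379.] 294 [353.2 617.7  49.7]
scene [429.  40.] 157 [-1387.4   356.7  -257.3]
scene [523. 183.] 304 [323.8 608.6  46.5]
scene [223. 174.] 83 [ 534.4 -244.   138.8]
scene [264. 174.] 81 [ 494.2 -137.5  118.5]
scene [299. 177.] 87 [541.  -22.6 158.9]
scene [373. 196.] 15 [453.7 172.7  44.1]
scene [399. 200.] 14 [461.6 248.7  43.5]
scene [435. 205.] 20 [464.4 351.1  43. ]
scene [207. 217.] 121 [ 763.4 -190.5  200.5]
scene [442. 232.] 78 [560.3 370.1  36.5]
scene [410. 236.] 78 [588.5 286.5  36. ]
scene [365. 239.] 73 [619.6 168.9  35.5]
```

Emit:
{"method": "play_rows", "body": {
  "dp": [
    [20,31,16],
    [20,31,16],
    [20,31,16],
    [20,31,16],
    [20,31,16],
    [20,31,16],
    [20,31,16],
    [20,31,16]
  ],
  "yaw": [-1.4,-1.4,-1.4,-1.4,-1.4,-1.4,-1.4,-1.4]
}}

```text
t: 1.82
ee_pos: [335.0, -350.5, 351.7]
orientation: [3.138, 0.135, 0.001]
ft_force: [0.8, -0.8, 0.7]
width: 87.6
grasp_force: 0.0
```

Emit:
{"method": "play_rows", "body": {
  "dp": [
    [20,31,16],
    [20,31,16],
    [20,31,16],
    [20,31,16],
    [20,31,16],
    [20,31,10],
    [0,0,0],
    [0,0,0]
  ],
  "yaw": [0,0,0,0,0,0,0,0]
}}

```text
t: 2.48
ee_pos: [455.3, -164.7, 441.2]
orientation: [3.138, 0.143, 0.002]
ft_force: [-0.4, 0.5, -0.4]
width: 88.2
grasp_force: 0.0
```

```bash
cat >> h.py <<'E'
def wrist(n):
    o=ctrl.get_obs(); im=viewer.get_image("wrist")
    T=np.eye(4);T[:3,:3]=R.from_rotvec(o["orientation"]).as_matrix();T[:3,3]=o["ee_pos"]
    x=T[:3,0]; print("t",round(o["t"],2),"tcp",np.round(o["ee_pos"],1),"yaw",np.degrees(np.arctan2(x[1],x[0])).round(2),"w",round(o["width"],1))
    W=T@np.array(im["hand_eye"]); save(im,n+".png"); P=cloud(im,W); np.savez(n+".npz",P=P,pix=im["pixels"],W=W)
    return im,P,W
E
python3 - <<'E'
from h import *
im,P,W=wrist("w1"); print(np.round(im["hand_eye"],2).tolist(),im["fx"],np.nanpercentile(P.reshape(-1,3),[2,50,98],axis=0).round())
for k in"slot_short slot_medium slot_long".split(): print(k,[(np.round(d["location"]).tolist(),round(d["conf"],2)) for d in models.landmark_of(im,k)][:4])
E
```

```text
t 2.48 tcp [ 455.3 -164.7  441.2] yaw 5.22 w 88.2
[[-0.0, 0.96, 0.28, 76.45], [1.0, 0.0, -0.0, -0.53], [-0.0, 0.28, -0.96, -162.92], [0.0, 0.0, 0.0, 1.0]] 304.7860055163863 [[ -16. -681.   -1.]
 [ 478. -158.   41.]
 [ 705.  441.  558.]]
slot_short [([343.0, 168.0], 0.89)]
slot_medium [([397.0, 168.0], 0.73)]
slot_long [([281.0, 170.0], 0.85)]
```

View pics/w1.png

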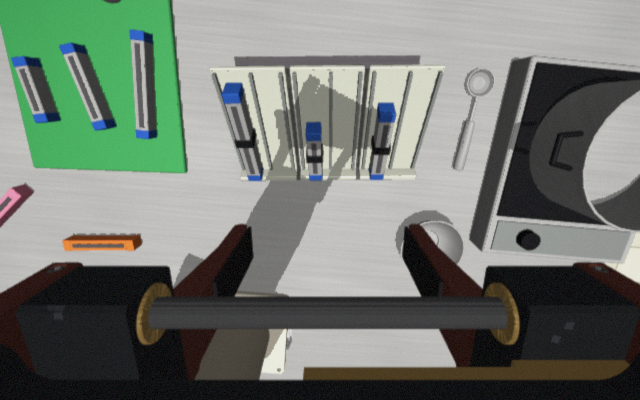

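The wrist view shows the rack: fixed long bar at (240,130), short at (315,150), medium at (383,140), each with its free lane to the right, at about (270,170), (343,168) and (400,168). I fit its pose next.

```bash
cat > fit.py <<'E'
from h import *
def fit(P):
    Q=P.reshape(-1,3); Q=Q[np.isfinite(Q).all(1)]
    Q=Q[(Q[:,0]>380)&(Q[:,0]<620)&(Q[:,1]>-340)&(Q[:,1]<30)&(Q[:,2]>20)&(Q[:,2]<200)]
    n0=np.array([-np.sin(.611),0,np.cos(.611)]); d=Q@n0; h=np.histogram(d,bins=np.arange(d.min(),d.max(),3)); d0=h[1][h[0].argmax()]+1.5
    n=n0
    m=abs(d-d0)<6
    for i in range(15):
        c=Q[m].mean(0); n=np.linalg.svd(Q[m]-c,full_matrices=False)[2][2]; n*=np.sign(n[2]); e=(Q-c)@n; m=abs(e)<(4 if i<8 else 2.5)
    return Q,n,c,(Q-c)@n,m.sum()
E
python3 - <<'E'
from fit import *
for f in("w1","side0"):
    P=np.load(f+".npz")["P"]; Q,n,c,e,k=fit(P)
    yaw=np.arctan2(-n[1],-n[0]); print(f,k,"slope",np.degrees(np.arccos(n[2])).round(2),"yaw",np.degrees(yaw).round(2),"c",c.round(1))
    bar=Q[(e>20)&(e<40)]; eb=e[(e>20)&(e<40)]
    # direction of each bar
    for th in [yaw]:
        yy=lambda X,t:-X[:,0]*np.sin(t)+X[:,1]*np.cos(t)
        v=yy(bar,th); lab=cv2.kmeans(v.astype(np.float32)[:,None],3,None,(3,50,.1),5,0)[1].ravel()
        for i in range(3):
            B=bar[lab==i]; w=np.linalg.svd(B-B.mean(0),full_matrices=False)[2][0]; w*=np.sign(w[0])
            ang=np.arctan2(w[1],w[0])
            ux=np.array([np.cos(th)*n[2],np.sin(th)*n[2],np.sqrt(1-n[2]**2)])
            s=(B-c)@ux; vv=np.percentile(yy(B,th),[5,50,95])
            print(" bar n",len(B),"mean",B.mean(0).round(1),"yaw",np.degrees(ang).round(2),"v",vv.round(1),"s lo/hi",np.percentile(s,[1,99]).round(1),"h",np.median(eb[lab==i]).round(1))
    r=(e>4)&(e<12); v=yy(Q[r],yaw); h,b=np.histogram(v,bins=np.arange(-400,60,4)); print(" ribs",[(int(b[i]),int(h[i])) for i in range(len(h)) if h[i]>max(25,h.mean()*1.5)])
    # lower edge
    s=(Q-c)@ux; m=abs(e)<3; print(" floor s",np.percentile(s[m],[.5,2,98,99.5]).round(1)); m=(e>14)&(e<24)&(s<-60); print(" stop s",np.percentile(s[m],[5,50,95]).round(1) if m.sum() else 0,m.sum())
E
```

```text
w1 13225 slope 35.01 yaw 5.59 c [ 520.6 -169.   115. ]
 bar n 794 mean [ 447.1 -143.2  100.9] yaw 5.27 v [-197.6 -186.2 -174.2] s lo/hi [-133.1  -15.5] h 29.8
 bar n 1158 mean [ 474.7 -250.8  112.7] yaw 8.58 v [-307.2 -294.9 -284.3] s lo/hi [-132.1   19.4] h 29.7
 bar n 1571 mean [472.2 -32.4 125.9] yaw 7.15 v [-88.  -78.3 -65.9] s lo/hi [-130.3   53.9] h 29.7
 ribs [(-368, 139), (-364, 255), (-328, 81), (-324, 293), (-288, 58), (-276, 209), (-272, 140), (-256, 253), (-252, 64), (-216, 218), (-212, 104), (-168, 121), (-164, 217), (-148, 208), (-144, 156), (-108, 163), (-104, 207), (-88, 124), (-56, 279), (-52, 74)]
 floor s [-126.2 -121.7   73.3   74.2]
 stop s [-133.7 -127.1  -81.7] 781
side0 1811 slope 34.92 yaw 5.46 c [ 507.5 -150.4  106.8]
 bar n 542 mean [456.2 -27.5 113.6] yaw 7.7 v [-85.5 -68.7 -59.4] s lo/hi [-119.5   65.4] h 28.9
 bar n 336 mean [ 464.  -246.3  104.1] yaw 6.31 v [-304.  -287.1 -277.8] s lo/hi [-119.9   31.4] h 28.4
 bar n 296 mean [ 439.7 -137.9   94.3] yaw 1.48 v [-195.5 -178.4 -167.2] s lo/hi [-120.    -3.3] h 28.5
 ribs [(-364, 29), (-360, 52), (-284, 60), (-272, 49), (-268, 40), (-252, 49), (-248, 29), (-176, 27), (-172, 28), (-164, 35), (-160, 69), (-144, 44), (-140, 57), (-64, 83), (-52, 71), (-48, 49)]
 floor s [-122.6 -109.8   86.    87.7]
 stop s [-120.7 -114.2  -68. ] 347
```

Emit:
{"method": "play_rows", "body": {
  "dp": [
    [3,39,-10],
    [3,39,-10],
    [3,39,-10],
    [3,39,-10],
    [3,39,-10],
    [3,39,-10],
    [3,39,-10],
    [3,39,-10]
  ],
  "yaw": [0,0,0,0,0,0,0,0]
}}

```text
t: 3.35
ee_pos: [478.2, 146.3, 360.0]
orientation: [3.139, 0.133, -0.0]
ft_force: [1.0, -0.8, -0.1]
width: 87.9
grasp_force: 0.0
```

Emit:
{"method": "play_rows", "body": {
  "dp": [
    [3,39,-10],
    [3,39,-10],
    [3,30,-10],
    [0,0,0],
    [0,0,0]
  ],
  "yaw": [0,0,0,0,0]
}}

```text
t: 3.77
ee_pos: [487.2, 253.6, 329.3]
orientation: [3.137, 0.138, -0.004]
ft_force: [-0.8, -0.8, 0.5]
width: 87.4
grasp_force: 0.0
```

```bash
cat > bars.py <<'E'
from h import *
def bars(P,lo=34,hi=50,box=(370,660,110,430)):
    m=(P[...,2]>lo)&(P[...,2]<hi)&(P[...,0]>box[0])&(P[...,0]<box[1])&(P[...,1]>box[2])&(P[...,1]<box[3])
    c,l,s,ce=cv2.connectedComponentsWithStats(m.astype(np.uint8))
    for i in range(1,c):
        if s[i,4]<150: continue
        Q=P[l==i]; Q=Q[abs(Q[:,2]-np.median(Q[:,2]))<4]; q=Q[:,:2]; w=np.linalg.svd(q-q.mean(0),full_matrices=False)[2][0]; w*=np.sign(w[0]); p=np.array([-w[1],w[0]])
        f=lambda d:np.percentile(q@d,[1,99]); a,b=f(w),f(p); C=w*a.mean()+p*b.mean()
        print("bar px",ce[i].round(),"centre",C.round(1),"LxW",np.ptp(a).round(1),np.ptp(b).round(1),"ang",np.degrees(np.arctan2(w[1],w[0])).round(2),"z",np.median(Q[:,2]).round(1))
E
python3 - <<'E'
from bars import *
im,P,W=wrist("w2"); bars(P)
E
```

```text
t 3.77 tcp [487.2 253.6 329.3] yaw 5.04 w 87.4
bar px [386. 127.] centre [531.8 171.9] LxW 175.3 22.6 ang -1.24 z 42.5
bar px [318. 130.] centre [520.8 269.4] LxW 141.4 22.7 ang 17.34 z 42.4
bar px [254. 134.] centre [508.3 362.9] LxW 107.2 22.9 ang 12.07 z 42.4
```

View pics/w2.png

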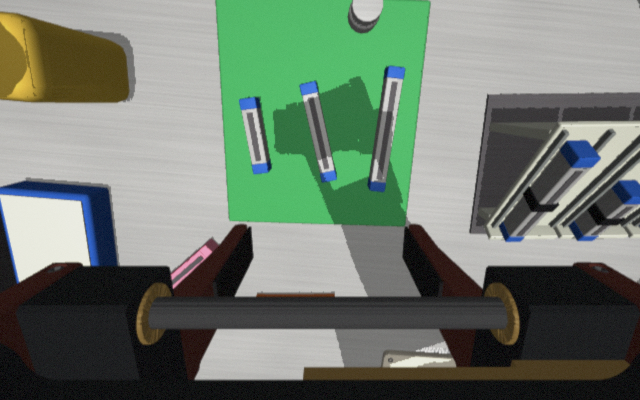

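The view confirms three steel bars with blue caps on the board: long at (386,127), medium at (318,130) and short at (254,134). The pink one, at (190,265), is off the board. I go for the long bar first.

Emit:
{"method": "play_rows", "body": {
  "dp": [
    [5.5,-10,-34],
    [5.5,-10,-34],
    [5.5,-10,-34],
    [5.5,-10,-34],
    [5.5,-10,-34],
    [5.5,-10,-34],
    [5.5,-10,-34],
    [5.5,-10,-34]
  ],
  "yaw": [-0.8,-0.8,-0.8,-0.8,-0.8,-0.8,-0.8,-0.8]
}}

```text
t: 4.48
ee_pos: [532.3, 171.1, 58.2]
orientation: [-3.141, 0.044, -0.002]
ft_force: [0.8, 0.1, -0.3]
width: 87.7
grasp_force: 0.0
```

Emit:
{"method": "play_rows", "body": {
  "dp": [
    [1,-1.5,-12],
    [0,0,-10],
    [0,0,-8],
    [0,0,0],
    [0,0,0]
  ],
  "yaw": [0,0,0,0,0]
}}

```text
t: 4.9
ee_pos: [533.1, 172.8, 29.9]
orientation: [-3.141, 0.038, -0.002]
ft_force: [-0.7, 0.0, -0.2]
width: 88.0
grasp_force: 0.0
```

Emit:
{"method": "play_rows", "body": {
  "dp": [
    [0,0,0],
    [0,0,0],
    [0,0,0],
    [0,0,0],
    [0,0,0],
    [0,0,0],
    [0,0,0],
    [0,0,0]
  ],
  "yaw": [0,0,0,0,0,0,0,0],
  "gripper": 1
}}

```text
t: 5.57
ee_pos: [532.4, 172.3, 28.6]
orientation: [3.141, -0.038, -0.0]
ft_force: [0.7, 0.4, 0.0]
width: 37.8
grasp_force: 0.0
```

Emit:
{"method": "play_rows", "body": {
  "dp": [
    [0,0,0],
    [0,0,0],
    [0,0,0],
    [0,0,0],
    [0,0,0],
    [0,0,0]
  ],
  "yaw": [0,0,0,0,0,0]
}}

```text
t: 6.07
ee_pos: [532.4, 172.3, 28.6]
orientation: [3.141, -0.038, -0.0]
ft_force: [-0.2, -0.2, -0.2]
width: 23.2
grasp_force: 30.0
```

Emit:
{"method": "play_rows", "body": {
  "dp": [
    [0,0,10],
    [0,0,20],
    [0,0,30],
    [0,0,38],
    [0,0,38],
    [0,0,38],
    [0,0,30],
    [0,0,0]
  ],
  "yaw": [0,0,0,0,0,0,0,0]
}}

```text
t: 6.73
ee_pos: [535.8, 173.4, 240.1]
orientation: [-3.138, 0.038, -0.017]
ft_force: [1.7, 0.4, -1.1]
width: 24.0
grasp_force: 30.0
```

Run:
```python
from bars import *
im,P,W=wrist("w3"); z=ctrl.get_obs()["ee_pos"]; print(ctrl.get_obs()["grasp_force"])
hs=cv2.cvtColor(im["pixels"],cv2.COLOR_RGB2HSV); b=(hs[...,0]>105)&(hs[...,0]<130)&(hs[...,1]>150)
c,l,s,ce=cv2.connectedComponentsWithStats(b.astype(np.uint8))
for i in range(1,c):
    if s[i,4]>60: print(ce[i].round(),s[i,4],(np.nanmedian(P[l==i],axis=0)-z).round(1))
```

```text
t 6.73 tcp [535.8 173.4 240.1] yaw -1.4 w 24.0
29.998696446418762
[327.  94.] 1635 [82.1 -1.2 18.3]
[232. 134.] 292 [  48.3  112.4 -194.5]
[166. 159.] 333 [  20.6  193.5 -194.9]
[561. 195.] 1349 [   2.  -191.3  -75.6]
[630. 224.] 554 [ -43.6 -300.7 -121.3]
[193. 230.] 247 [ -71.2  174.3 -194.8]
[272. 231.] 206 [ -74.4   74.  -194.4]
[ 13. 276.] 536 [-136.9  439.1 -210. ]
[494. 280.] 135 [-137.6 -198.7 -167.8]
[328. 365.] 69 [-75.5   3.   16.4]
```

Emit:
{"method": "play_rows", "body": {
  "dp": [
    [-4,-18,0],
    [-7,-32,0],
    [-8,-36,0],
    [-8,-36,0],
    [-8,-36,0],
    [-8,-36,0],
    [-7,-32,0],
    [-5,-20,0]
  ],
  "yaw": [0.86,0.86,0.86,0.86,0.86,0.86,0.86,0.86]
}}

```text
t: 7.45
ee_pos: [475.2, -75.9, 231.2]
orientation: [-3.138, -0.149, 0.005]
ft_force: [0.1, 0.1, -1.7]
width: 23.5
grasp_force: 30.0
```

Emit:
{"method": "play_rows", "body": {
  "dp": [
    [0,-5,-10],
    [0,0,-10],
    [0,0,0],
    [0,0,0],
    [0,0,0]
  ],
  "yaw": [0,0,0,0,0]
}}

```text
t: 7.87
ee_pos: [477.4, -77.5, 212.1]
orientation: [-3.137, -0.152, 0.002]
ft_force: [0.5, 0.7, -2.9]
width: 23.7
grasp_force: 30.0
```

```bash
cat > chk.py <<'E'
from fit import *
def chk(n):
    im,P,W=wrist(n); o=ctrl.get_obs(); print("f",np.round(o["ft_force"],1))
    th=np.radians(5.6); C,S=np.cos(th),np.sin(th)
    u=P[...,0]*C+P[...,1]*S; v=-P[...,0]*S+P[...,1]*C; e=(P[...,2]-(115+(u-501.7)*.7004))*.819; s=(u-501.7)*.819+(P[...,2]-115)*.5736+123.5
    t=np.array(o["ee_pos"]); print("tcp u,v",round(t[0]*C+t[1]*S,1),round(-t[0]*S+t[1]*C,1))
    hs=cv2.cvtColor(im["pixels"],cv2.COLOR_RGB2HSV); b=(hs[...,0]>105)&(hs[...,0]<130)&(hs[...,1]>150)
    c,l,st,ce=cv2.connectedComponentsWithStats(b.astype(np.uint8))
    for i in range(1,c):
        k=l==i
        if st[i,4]>60 and np.nanmedian(P[k,1])<100 and np.nanmedian(P[k,2])>40: print("cap",ce[i].round(),st[i,4],"xyz",np.nanmedian(P[k],axis=0).round(1),"s %.1f (%.1f..%.1f) v %.1f e %.1f"%(np.nanmedian(s[k]),*np.nanpercentile(s[k],[3,97]),np.nanmedian(v[k]),np.nanmedian(e[k])))
    return im,P,s,v,e
E
python3 -c "
from chk import *
im,P,s,v,e=chk('w4')
m=(e>4)&(e<12)&(s>90)&(s<190)&(v>-160)&(v<-40); h,b=np.histogram(v[m],bins=np.arange(-160,-40,4)); print(list(zip(b.astype(int),h)))"
```

```text
t 7.87 tcp [477.4 -77.5 212.1] yaw 5.56 w 23.7
f [ 0.1  0.6 -1.7]
tcp u,v 467.8 -123.8
cap [327.  94.] 1630 xyz [557.7 -69.2 226.1] s 225.5 (219.7..230.8) v -123.1 e 64.3
cap [260. 125.] 1468 xyz [535.1 -25.  163.8] s 176.3 (163.8..177.5) v -77.1 e 25.7
cap [545. 160.] 1463 xyz [ 528.2 -240.2  142.1] s 140.8 (128.6..142.8) v -290.6 e 22.2
cap [398. 188.] 965 xyz [ 490.5 -137.1  123. ] s 106.7 (94.6..107.9) v -184.3 e 22.5
cap [477. 246.] 215 xyz [ 417.8 -244.9   69.4] s 6.6 (0.5..12.4) v -284.5 e 28.5
cap [384. 252.] 101 xyz [ 404.5 -146.4   72.6] s 6.3 (0.6..11.0) v -185.0 e 30.3
cap [328. 365.] 67 xyz [401.  -85.4 226.1] s 96.4 (95.4..97.8) v -124.1 e 154.5
[(np.int64(-160), np.int64(1)), (np.int64(-156), np.int64(0)), (np.int64(-152), np.int64(0)), (np.int64(-148), np.int64(267)), (np.int64(-144), np.int64(286)), (np.int64(-140), np.int64(0)), (np.int64(-136), np.int64(0)), (np.int64(-132), np.int64(0)), (np.int64(-128), np.int64(0)), (np.int64(-124), np.int64(0)), (np.int64(-120), np.int64(0)), (np.int64(-116), np.int64(0)), (np.int64(-112), np.int64(0)), (np.int64(-108), np.int64(125)), (np.int64(-104), np.int64(409)), (np.int64(-100), np.int64(0)), (np.int64(-96), np.int64(0)), (np.int64(-92), np.int64(16)), (np.int64(-88), np.int64(187)), (np.int64(-84), np.int64(40)), (np.int64(-80), np.int64(40)), (np.int64(-76), np.int64(40)), (np.int64(-72), np.int64(38)), (np.int64(-68), np.int64(36)), (np.int64(-64), np.int64(0)), (np.int64(-60), np.int64(0)), (np.int64(-56), np.int64(582)), (np.int64(-52), np.int64(158)), (np.int64(-48), np.int64(0))]
```

Emit:
{"method": "play_rows", "body": {
  "dp": [
    [0,-1,-10],
    [0,0,-12],
    [0,0,-12],
    [0,0,-6],
    [0,0,-4],
    [0,0,-4],
    [0,0,-4],
    [0,0,0]
  ],
  "yaw": [0,0,0,0,0,0,0,0]
}}

```text
t: 8.58
ee_pos: [476.1, -79.3, 160.0]
orientation: [-3.137, -0.151, 0.004]
ft_force: [-4.8, 0.5, 1.0]
width: 23.5
grasp_force: 30.0
```

Emit:
{"method": "play_rows", "body": {
  "dp": [
    [0,0,-4],
    [0,0,-4],
    [0,0,-4],
    [0,0,0]
  ],
  "yaw": [0,0,0,0]
}}

```text
t: 8.92
ee_pos: [476.5, -79.4, 148.3]
orientation: [-3.138, -0.151, 0.003]
ft_force: [-5.4, 0.6, 1.3]
width: 23.8
grasp_force: 30.0
```

```bash
python3 -c "
from chk import *
chk('w5')"
```

```text
t 8.92 tcp [476.5 -79.4 148.3] yaw 5.49 w 23.8
f [-4.5  0.2  0.4]
tcp u,v 466.7 -125.6
cap [327. 102.] 2497 xyz [553.4 -71.4 180.6] s 195.3 (187.6..200.4) v -125.1 e 30.1
cap [228. 132.] 3094 xyz [535.3 -25.5 163.7] s 176.2 (163.7..177.4) v -77.6 e 25.0
cap [612. 176.] 2603 xyz [ 528.7 -236.6  139.7] s 140.3 (128.5..142.8) v -287.0 e 19.4
cap [417. 211.] 1708 xyz [ 490.6 -136.7  122.7] s 106.6 (94.5..107.9) v -184.0 e 21.9
cap [506. 274.] 358 xyz [ 418.6 -244.5   68.1] s 6.6 (0.1..12.2) v -284.3 e 24.7
cap [327. 351.] 398 xyz [392.9 -86.9 143.7] s 42.4 (36.3..48.1) v -124.6 e 91.9
```

Emit:
{"method": "play_rows", "body": {
  "dp": [
    [-1,0,-4],
    [-1,0,-4],
    [-1,0,-4],
    [-1,0,-4],
    [0,0,-4],
    [0,0,-4],
    [0,0,-3],
    [0,0,0]
  ],
  "yaw": [0,0,0,0,0,0,0,0]
}}

```text
t: 9.63
ee_pos: [473.2, -79.6, 121.0]
orientation: [-3.138, -0.15, 0.001]
ft_force: [-0.1, -0.4, -0.3]
width: 23.9
grasp_force: 30.0
```

Emit:
{"method": "play_rows", "body": {
  "dp": [
    [0,0,-2],
    [0,0,-2],
    [0,0,0]
  ],
  "yaw": [0,0,0]
}}

```text
t: 9.88
ee_pos: [473.4, -79.6, 117.4]
orientation: [-3.138, -0.15, 0.0]
ft_force: [-0.0, -0.6, 0.7]
width: 23.7
grasp_force: 30.0
```

```bash
python3 -c "
from chk import *
chk('w6')"
```

```text
t 9.88 tcp [473.4 -79.6 117.4] yaw 5.48 w 23.7
f [-0.3 -0.6  1.5]
tcp u,v 463.3 -125.5
cap [328. 116.] 4648 xyz [545.5 -72.3 170.6] s 184.5 (172.6..186.2) v -125.3 e 29.3
cap [203. 132.] 5014 xyz [535.1 -26.  163.6] s 176.1 (163.6..177.3) v -78.1 e 24.9
cap [633. 176.] 359 xyz [ 528.9 -233.2  126.3] s 131.1 (127.3..137.9) v -283.7 e 7.4
cap [432. 224.] 2426 xyz [ 490.9 -136.4  122.2] s 106.6 (94.7..107.8) v -183.7 e 21.2
cap [520. 283.] 263 xyz [ 423.5 -243.7   59.9] s 7.2 (0.3..12.2) v -283.9 e 14.5
```

Emit:
{"method": "play_rows", "body": {
  "dp": [
    [0,0,-1.5],
    [0,0,-1.5],
    [0,0,0],
    [0,0,0]
  ],
  "yaw": [0,0,0,0]
}}

```text
t: 10.27
ee_pos: [473.4, -79.7, 114.6]
orientation: [-3.138, -0.15, 0.0]
ft_force: [0.1, 0.9, 1.3]
width: 24.1
grasp_force: 30.0
```

```bash
cat >> chk.py <<'E'
def top(s,v,e,v0,a=10):
    m=(abs(v-v0)<a)&(e>18)&(e<60)
    for lo in range(-10,210,20):
        k=m&(s>lo)&(s<lo+20)
        if k.sum()>30: print("  s",lo+10,k.sum(),"top e",np.percentile(e[k],80).round(1),"v",np.median(v[k]).round(1))
E
python3 -c "
from chk import *
im,P,s,v,e=chk('w7'); top(s,v,e,-125); print('fixed'); top(s,v,e,-77.5)"
```

```text
t 10.27 tcp [473.4 -79.7 114.6] yaw 5.48 w 24.1
f [0.3 0.3 1.4]
tcp u,v 463.3 -125.5
cap [328. 118.] 4848 xyz [544.9 -72.4 169.5] s 183.6 (171.4..184.9) v -125.3 e 28.7
cap [201. 132.] 5235 xyz [535.2 -26.1 163.6] s 176.1 (163.7..177.4) v -78.2 e 24.9
cap [635. 176.] 186 xyz [ 528.7 -233.3  124.5] s 130.1 (127.0..134.8) v -283.8 e 6.1
cap [434. 226.] 2502 xyz [ 490.9 -136.4  122.1] s 106.6 (95.0..107.9) v -183.6 e 21.0
cap [522. 284.] 248 xyz [ 424.  -243.7   58.9] s 7.4 (0.5..12.6) v -284.0 e 13.7
  s 40 97 top e 37.1 v -126.0
  s 60 431 top e 36.7 v -124.7
  s 80 534 top e 35.9 v -124.7
  s 100 708 top e 34.9 v -124.8
  s 120 941 top e 34.0 v -124.9
  s 140 1301 top e 33.1 v -124.9
  s 160 1884 top e 32.1 v -125.0
  s 180 3154 top e 31.0 v -125.0
fixed
  s 80 214 top e 32.2 v -77.6
  s 100 867 top e 31.5 v -79.7
  s 120 1082 top e 31.0 v -79.9
  s 140 1505 top e 31.0 v -80.0
  s 160 2049 top e 30.8 v -79.0
  s 180 2101 top e 30.5 v -77.9
```

Emit:
{"method": "play_rows", "body": {
  "dp": [
    [0,0,-1.5],
    [0,0,-1.5],
    [0,0,-1.5],
    [0,0,0],
    [0,0,0]
  ],
  "yaw": [0,0,0,0,0]
}}

```text
t: 10.73
ee_pos: [473.2, -79.6, 110.0]
orientation: [-3.138, -0.15, 0.001]
ft_force: [-0.9, -0.5, 0.2]
width: 24.0
grasp_force: 30.0
```

```bash
python3 -c "
from chk import *
im,P,s,v,e=chk('w8'); top(s,v,e,-125)"
```

```text
t 10.73 tcp [473.2 -79.6 110. ] yaw 5.48 w 24.0
f [ 0.2 -0.3  1. ]
tcp u,v 463.3 -125.4
cap [328. 122.] 5241 xyz [543.6 -72.4 167.6] s 181.6 (169.0..182.6) v -125.3 e 27.3
cap [196. 133.] 5734 xyz [535.1 -26.2 163.5] s 176.0 (163.5..177.3) v -78.3 e 24.9
cap [436. 229.] 2666 xyz [ 491.  -136.2  122.1] s 106.5 (94.8..107.9) v -183.5 e 21.0
cap [525. 285.] 223 xyz [ 424.7 -243.6   57.8] s 6.8 (0.2..11.9) v -283.9 e 12.3
  s 40 239 top e 31.2 v -125.2
  s 60 394 top e 31.2 v -124.6
  s 80 520 top e 31.2 v -125.2
  s 100 663 top e 31.2 v -124.8
  s 120 928 top e 31.2 v -124.8
  s 140 1289 top e 31.1 v -124.9
  s 160 1890 top e 30.9 v -124.9
  s 180 3033 top e 30.7 v -125.0
```

Emit:
{"method": "play_rows", "body": {
  "dp": [
    [-1.2,-0.1,-0.9],
    [-1.2,-0.1,-0.9],
    [-1.2,-0.1,-0.9],
    [-1.2,-0.1,-0.9],
    [-0.8,-0.1,-0.6],
    [0,0,0]
  ],
  "yaw": [0,0,0,0,0,0]
}}

```text
t: 11.28
ee_pos: [469.1, -80.0, 106.8]
orientation: [3.138, 0.15, 0.005]
ft_force: [2.1, 2.7, 9.5]
width: 23.7
grasp_force: 30.0
```

```bash
python3 -c "
from chk import *
im,P,s,v,e=chk('w9'); top(s,v,e,-125)"
```

```text
t 11.28 tcp [469.1 -80.  106.8] yaw 5.46 w 23.7
f [1.4 3.  9. ]
tcp u,v 459.1 -125.4
cap [191. 122.] 6167 xyz [534.8 -26.3 163.7] s 176.0 (163.4..177.3) v -78.4 e 25.4
cap [327. 122.] 5240 xyz [539.3 -72.8 164.6] s 176.4 (163.5..177.4) v -125.0 e 27.5
cap [439. 224.] 2801 xyz [ 490.7 -136.2  122.3] s 106.6 (94.5..107.8) v -183.5 e 21.3
cap [529. 284.] 259 xyz [ 424.4 -243.7   58.6] s 6.9 (0.5..12.2) v -284.0 e 12.9
  s 40 326 top e 31.0 v -125.2
  s 60 419 top e 31.0 v -125.2
  s 80 560 top e 31.0 v -124.7
  s 100 734 top e 31.0 v -125.3
  s 120 994 top e 31.1 v -125.3
  s 140 1417 top e 31.1 v -124.9
  s 160 2119 top e 30.9 v -125.0
  s 180 2370 top e 30.6 v -125.0
```

Emit:
{"method": "play_rows", "body": {
  "dp": [
    [0,0,0],
    [0,0,0],
    [0,0,0],
    [0,0,0]
  ],
  "yaw": [0,0,0,0],
  "gripper": 0.62
}}

```text
t: 11.67
ee_pos: [467.4, -80.1, 105.7]
orientation: [-3.138, -0.15, 0.001]
ft_force: [0.1, 0.1, 1.0]
width: 33.4
grasp_force: 0.0
```

Emit:
{"method": "play_rows", "body": {
  "dp": [
    [0,0,4],
    [0,0,10],
    [0,0,20],
    [0,0,38],
    [0,0,38],
    [0,0,38],
    [0,0,20],
    [0,0,0]
  ],
  "yaw": [0,0,0,0,0,0,0,0]
}}

```text
t: 12.33
ee_pos: [470.5, -80.7, 279.7]
orientation: [3.136, 0.15, 0.015]
ft_force: [0.2, -0.0, 0.6]
width: 33.2
grasp_force: 0.0
```

```bash
python3 -c "
from chk import *
im,P,s,v,e=chk('w10'); top(s,v,e,-125)"
```

```text
t 12.33 tcp [470.5 -80.7 279.7] yaw 5.48 w 33.2
f [-0.6 -0.2 -0.5]
tcp u,v 459.1 -125.8
cap [272. 114.] 821 xyz [534.3 -25.  164.2] s 176.2 (163.1..177.6) v -77.0 e 27.3
cap [326. 114.] 745 xyz [539.4 -72.9 164.6] s 176.5 (164.2..177.6) v -125.1 e 27.2
cap [496. 142.] 831 xyz [ 527.9 -241.2  142.9] s 141.0 (128.6..142.9) v -291.7 e 23.5
cap [382. 167.] 575 xyz [ 489.9 -137.4  123.6] s 106.7 (94.8..108.0) v -184.5 e 23.8
cap [452. 221.] 141 xyz [ 417.3 -247.9   70.5] s 6.7 (1.1..11.5) v -287.3 e 29.8
cap [326. 225.] 81 xyz [397.2 -86.4  71.3] s 4.4 (-0.5..9.7) v -124.5 e 30.2
  s 0 77 top e 30.6 v -124.5
  s 20 145 top e 30.5 v -125.8
  s 40 154 top e 30.8 v -124.6
  s 60 177 top e 30.7 v -124.7
  s 80 207 top e 30.9 v -124.8
  s 100 235 top e 30.9 v -124.8
  s 120 279 top e 30.9 v -124.9
  s 140 326 top e 30.9 v -124.9
  s 160 370 top e 30.8 v -125.0
  s 180 350 top e 30.4 v -125.1
```

Emit:
{"method": "play_rows", "body": {
  "dp": [
    [6,39,0],
    [6,39,0],
    [6,39,0],
    [6,39,0],
    [6,39,0],
    [6,39,0],
    [6,39,0],
    [6,39,0]
  ],
  "yaw": [1.3,1.3,1.3,1.3,1.3,1.3,1.3,1.3],
  "gripper": 0
}}

```text
t: 13.05
ee_pos: [514.7, 233.4, 272.2]
orientation: [3.11, 0.436, -0.005]
ft_force: [0.6, 1.2, 1.1]
width: 83.4
grasp_force: 0.0
```

Emit:
{"method": "play_rows", "body": {
  "dp": [
    [4,38,0],
    [0,0,-35],
    [0,0,-40],
    [0,0,-40],
    [0,0,-40],
    [0,0,-30],
    [0,0,0],
    [0,0,0]
  ],
  "yaw": [1.4,0,0,0,0,0,0,0]
}}

```text
t: 13.72
ee_pos: [517.8, 268.8, 86.7]
orientation: [3.104, 0.472, -0.009]
ft_force: [0.7, 0.0, 0.3]
width: 88.1
grasp_force: 0.0
```

```bash
python3 -c "
from bars import *
im,P,W=wrist('w11'); bars(P)"
```

```text
t 13.72 tcp [517.8 268.8  86.7] yaw 17.28 w 88.1
bar px [328. 198.] centre [521.2 270. ] LxW 140.1 22.7 ang 17.39 z 42.6
bar px [198. 180.] centre [508.8 363.3] LxW 106.3 22.6 ang 11.73 z 42.5
```

Down to z ≈ 28, with x +3 and y +1, then grip.

Emit:
{"method": "play_rows", "body": {
  "dp": [
    [3,1,-20],
    [0,0,-20],
    [0,0,-12],
    [0,0,-6],
    [0,0,0],
    [0,0,0]
  ],
  "yaw": [0,0,0,0,0,0]
}}

```text
t: 14.27
ee_pos: [523.4, 271.1, 32.0]
orientation: [-3.106, -0.472, -0.002]
ft_force: [-0.5, 0.2, -0.0]
width: 87.5
grasp_force: 0.0
```

Emit:
{"method": "play_rows", "body": {
  "dp": [
    [0,0,0],
    [0,0,0],
    [0,0,0],
    [0,0,0],
    [0,0,0],
    [0,0,0],
    [0,0,0],
    [0,0,0]
  ],
  "yaw": [0,0,0,0,0,0,0,0],
  "gripper": 1
}}

```text
t: 14.93
ee_pos: [522.8, 270.9, 31.0]
orientation: [-3.106, -0.472, 0.0]
ft_force: [0.3, -0.8, 0.1]
width: 38.2
grasp_force: 0.0
```

Emit:
{"method": "play_rows", "body": {
  "dp": [
    [0,0,0],
    [0,0,0],
    [0,0,0],
    [0,0,0],
    [0,0,0],
    [0,0,0]
  ],
  "yaw": [0,0,0,0,0,0]
}}

```text
t: 15.43
ee_pos: [522.8, 270.8, 31.0]
orientation: [3.106, 0.472, -0.0]
ft_force: [-0.2, -0.4, -1.0]
width: 23.6
grasp_force: 30.0
```

Emit:
{"method": "play_rows", "body": {
  "dp": [
    [0,0,10],
    [0,0,20],
    [0,0,30],
    [0,0,38],
    [0,0,38],
    [0,0,38],
    [0,0,30],
    [0,0,0]
  ],
  "yaw": [0,0,0,0,0,0,0,0]
}}

```text
t: 16.1
ee_pos: [526.0, 272.5, 242.7]
orientation: [-3.102, -0.471, -0.018]
ft_force: [0.6, -0.0, -0.6]
width: 23.4
grasp_force: 30.0
```

Emit:
{"method": "play_rows", "body": {
  "dp": [
    [-2,-20,0],
    [-2,-32,0],
    [-2.5,-38,0],
    [-2.5,-38,0],
    [-2.5,-38,0],
    [-2.5,-38,0],
    [-2.5,-38,0],
    [-2.5,-38,0]
  ],
  "yaw": [-0.8,-0.8,-0.8,-0.8,-0.8,-0.8,-0.8,-0.8]
}}

```text
t: 16.77
ee_pos: [502.8, -10.8, 234.9]
orientation: [-3.127, -0.297, 0.001]
ft_force: [0.4, -0.1, -0.4]
width: 24.0
grasp_force: 30.0
```

Emit:
{"method": "play_rows", "body": {
  "dp": [
    [-3,-38,0],
    [-3,-38,0],
    [-3,-38,0],
    [-3,-38,0],
    [-3,-38,0],
    [-3,-38,0],
    [-2,-32,0],
    [-1,-20,0]
  ],
  "yaw": [-0.8,-0.8,-0.8,-0.8,-0.8,-0.8,-0.6,0]
}}

```text
t: 17.43
ee_pos: [481.9, -292.0, 234.8]
orientation: [3.138, 0.146, -0.0]
ft_force: [-0.1, 0.7, -0.2]
width: 23.4
grasp_force: 30.0
```

Emit:
{"method": "play_rows", "body": {
  "dp": [
    [0,-7,-15],
    [0,0,-15],
    [0,0,0],
    [0,0,0]
  ],
  "yaw": [0,0,0,0]
}}

```text
t: 17.77
ee_pos: [481.9, -295.6, 204.2]
orientation: [-3.136, -0.15, 0.004]
ft_force: [-0.1, -0.5, -0.1]
width: 23.7
grasp_force: 30.0
```

```bash
python3 -c "
from chk import *
im,P,s,v,e=chk('w12')
m=(e>4)&(e<12)&(s>90)&(s<190)&(v>-380)&(v<-260); h,b=np.histogram(v[m],bins=np.arange(-380,-260,3)); print([(int(x),int(y)) for x,y in zip(b,h) if y>40])"
```

```text
t 17.77 tcp [ 481.9 -295.6  204.2] yaw 5.47 w 23.7
f [-0.4 -0.2 -0.6]
tcp u,v 451.4 -341.5
cap [ 15. 100.] 1293 xyz [541.  -84.3 157.4] s 171.5 (162.7..177.3) v -136.7 e 18.1
cap [327. 135.] 1485 xyz [ 543.6 -289.1  215.9] s 190.6 (184.3..195.7) v -340.8 e 76.4
cap [267. 140.] 1251 xyz [ 528.8 -246.5  143.8] s 141.6 (129.3..142.8) v -297.0 e 25.1
cap [144. 172.] 1235 xyz [ 490.2 -142.8  122.1] s 106.3 (93.9..107.8) v -190.0 e 21.8
cap [133. 236.] 287 xyz [402.3 -97.   69. ] s 6.0 (-0.4..11.9) v -136.4 e 27.2
cap [189. 235.] 221 xyz [ 407.8 -157.6   69.8] s 6.5 (1.1..12.0) v -197.4 e 28.8
cap [ 87. 237.] 275 xyz [396.8 -48.4  69.4] s 5.8 (-0.4..11.9) v -87.3 e 28.5
cap [328. 350.] 695 xyz [ 415.3 -301.8  216.1] s 85.0 (79.2..90.2) v -340.9 e 150.4
[(-368, 172), (-365, 439), (-362, 168), (-326, 213), (-323, 301), (-308, 102), (-278, 233), (-275, 481), (-272, 180)]
```

Emit:
{"method": "play_rows", "body": {
  "dp": [
    [1,-1.5,-12],
    [1,-1,-14],
    [0,0,-14],
    [0,0,-10],
    [0,0,-4],
    [0,0,-4],
    [0,0,-4],
    [0,0,-4]
  ],
  "yaw": [0,0,0,0,0,0,0,0]
}}

```text
t: 18.48
ee_pos: [483.9, -298.5, 139.3]
orientation: [-3.138, -0.151, 0.003]
ft_force: [-7.3, 0.2, 4.3]
width: 23.8
grasp_force: 30.0
```

Emit:
{"method": "play_rows", "body": {
  "dp": [
    [0,0,-4],
    [0,0,-4],
    [0,0,-4],
    [0,0,-4],
    [0,0,-4],
    [0,0,-4],
    [0,0,0],
    [0,0,0]
  ],
  "yaw": [0,0,0,0,0,0,0,0]
}}

```text
t: 19.15
ee_pos: [484.8, -298.6, 114.9]
orientation: [-3.138, -0.15, 0.0]
ft_force: [-2.2, 1.4, 0.4]
width: 23.8
grasp_force: 30.0
```

```bash
python3 -c "
from chk import *
im,P,s,v,e=chk('w13'); top(s,v,e,-343.5)"
```

```text
t 19.15 tcp [ 484.8 -298.6  114.9] yaw 5.49 w 23.8
f [-2.7  0.   0.3]
tcp u,v 453.4 -344.6
cap [327. 154.] 3304 xyz [ 541.4 -292.5  152. ] s 151.1 (140.6..153.8) v -344.0 e 28.1
cap [225. 167.] 3542 xyz [ 529.3 -247.2  143.2] s 141.5 (129.1..142.7) v -297.7 e 23.4
cap [ 47. 210.] 3309 xyz [ 490.7 -144.5  120.5] s 106.0 (93.4..107.7) v -191.9 e 20.3
cap [139. 283.] 469 xyz [ 411.5 -158.    66.7] s 7.5 (0.8..159.6) v -197.7 e 23.0
cap [  4. 285.] 81 xyz [399.  -49.1  67.4] s 6.9 (1.8..11.3) v -88.0 e 22.8
  s 40 87 top e 46.5 v -344.3
  s 60 576 top e 45.3 v -343.4
  s 80 724 top e 42.2 v -343.5
  s 100 935 top e 39.1 v -343.8
  s 120 1224 top e 35.9 v -343.4
  s 140 1647 top e 32.5 v -343.5
  s 160 1192 top e 30.0 v -343.6
```

Emit:
{"method": "play_rows", "body": {
  "dp": [
    [0,0,-3],
    [0,0,-3],
    [0,0,-2],
    [0,0,-2],
    [0,0,-2],
    [0,0,0],
    [0,0,0]
  ],
  "yaw": [0,0,0,0,0,0,0]
}}

```text
t: 19.78
ee_pos: [485.6, -299.1, 103.6]
orientation: [3.137, 0.15, 0.002]
ft_force: [-1.5, 0.4, 7.5]
width: 23.5
grasp_force: 30.0
```

```bash
python3 -c "
from chk import *
im,P,s,v,e=chk('w14'); top(s,v,e,-343.5)"
```

```text
t 19.78 tcp [ 485.6 -299.1  103.6] yaw 5.48 w 23.5
f [-1.1  1.   7.6]
tcp u,v 454.0 -345.1
cap [327. 163.] 3982 xyz [ 539.3 -293.5  147.7] s 148.2 (135.7..149.2) v -344.6 e 24.6
cap [215. 174.] 4211 xyz [ 529.5 -247.5  143.1] s 141.6 (129.3..142.8) v -297.9 e 23.0
cap [ 32. 218.] 3429 xyz [ 491.6 -146.9  118.9] s 105.7 (93.6..107.8) v -194.2 e 18.5
cap [138. 282.] 290 xyz [ 415.6 -158.1   59. ] s 7.0 (0.3..12.6) v -197.9 e 13.8
  s 20 112 top e 30.7 v -342.9
  s 40 361 top e 30.8 v -343.6
  s 60 452 top e 30.8 v -343.7
  s 80 590 top e 30.8 v -343.8
  s 100 796 top e 30.8 v -343.5
  s 120 1134 top e 30.8 v -343.8
  s 140 2561 top e 30.4 v -343.6
```

Emit:
{"method": "play_rows", "body": {
  "dp": [
    [-1.2,0,-0.5],
    [-1.2,0,-0.8],
    [-1.2,0,-0.8],
    [-1.2,0,-0.8],
    [-0.8,0,-0.6],
    [0,0,0]
  ],
  "yaw": [0,0,0,0,0,0]
}}

```text
t: 20.33
ee_pos: [480.2, -298.7, 100.0]
orientation: [3.138, 0.15, 0.003]
ft_force: [2.4, 2.3, 6.2]
width: 24.1
grasp_force: 30.0
```

```bash
python3 -c "
from chk import *
im,P,s,v,e=chk('w15'); top(s,v,e,-343.5)"
```

```text
t 20.33 tcp [ 480.2 -298.7  100. ] yaw 5.46 w 24.1
f [2.  1.7 6.3]
tcp u,v 448.8 -344.2
cap [327. 163.] 3951 xyz [ 534.1 -293.1  144. ] s 141.8 (129.5..142.8) v -343.7 e 24.5
cap [213. 164.] 4549 xyz [ 529.2 -247.4  143.2] s 141.6 (129.1..142.7) v -297.9 e 23.5
cap [ 28. 210.] 3269 xyz [ 491.8 -148.6  118. ] s 105.1 (93.4..107.7) v -196.0 e 17.7
cap [134. 281.] 345 xyz [ 414.9 -158.2   60.1] s 7.3 (0.3..12.4) v -197.9 e 15.1
  s 20 216 top e 30.8 v -343.3
  s 40 387 top e 30.9 v -343.4
  s 60 500 top e 30.9 v -343.4
  s 80 648 top e 30.9 v -343.5
  s 100 884 top e 30.9 v -343.5
  s 120 1227 top e 30.7 v -343.6
  s 140 2170 top e 30.4 v -343.6
```

Emit:
{"method": "play_rows", "body": {
  "dp": [
    [0,0,0],
    [0,0,0],
    [0,0,0],
    [0,0,0]
  ],
  "yaw": [0,0,0,0],
  "gripper": 0.62
}}

```text
t: 20.72
ee_pos: [478.8, -298.5, 99.0]
orientation: [-3.138, -0.15, 0.001]
ft_force: [0.8, -0.2, -0.1]
width: 33.5
grasp_force: 0.0
```

Emit:
{"method": "play_rows", "body": {
  "dp": [
    [0,0,4],
    [0,0,10],
    [0,0,20],
    [0,0,38],
    [0,0,38],
    [0,0,38],
    [0,0,20],
    [0,0,0]
  ],
  "yaw": [0,0,0,0,0,0,0,0]
}}

```text
t: 21.38
ee_pos: [481.6, -300.2, 274.0]
orientation: [3.132, 0.15, 0.013]
ft_force: [0.5, 0.1, 0.2]
width: 33.7
grasp_force: 0.0
```

```bash
python3 -c "
from chk import *
im,P,s,v,e=chk('w16'); top(s,v,e,-343.5)"
```

```text
t 21.38 tcp [ 481.6 -300.2  274. ] yaw 5.48 w 33.7
f [ 0.4  0.1 -0.1]
tcp u,v 448.9 -344.9
cap [ 22. 102.] 1232 xyz [535.1 -32.1 161.4] s 173.1 (162.9..177.5) v -84.1 e 22.3
cap [ 77. 102.] 1180 xyz [539.5 -78.9 162.5] s 173.9 (163.2..177.6) v -131.3 e 23.6
cap [275. 132.] 713 xyz [ 528.7 -246.6  144.1] s 141.7 (129.6..143.0) v -297.0 e 25.4
cap [325. 132.] 672 xyz [ 533.3 -293.4  144.2] s 141.9 (129.0..143.2) v -344.1 e 26.1
cap [176. 159.] 723 xyz [ 489.9 -142.1  122.6] s 106.3 (94.1..107.8) v -189.2 e 22.8
cap [160. 215.] 181 xyz [402.4 -96.6  69.5] s 6.4 (0.9..11.6) v -136.2 e 28.9
cap [206. 216.] 145 xyz [ 406.7 -155.4   70.2] s 6.5 (0.2..11.8) v -194.2 e 29.5
cap [122. 215.] 214 xyz [397.4 -48.1  69. ] s 6.4 (-0.5..12.0) v -87.3 e 28.5
cap [288. 218.] 100 xyz [ 415.2 -257.1   72.1] s 6.0 (-0.6..11.7) v -296.2 e 30.1
cap [325. 218.] 84 xyz [ 420.4 -304.1   72.4] s 6.7 (0.9..11.1) v -343.5 e 30.1
  s 0 76 top e 30.4 v -343.5
  s 20 155 top e 30.3 v -343.6
  s 40 172 top e 30.6 v -343.7
  s 60 195 top e 30.6 v -343.7
  s 80 218 top e 30.7 v -343.8
  s 100 263 top e 30.7 v -343.9
  s 120 300 top e 30.5 v -344.0
  s 140 392 top e 30.4 v -343.2
```

Emit:
{"method": "play_rows", "body": {
  "dp": [
    [2,39,0],
    [2,39,0],
    [2,39,0],
    [2,39,0],
    [2,39,0],
    [2,39,0],
    [2,39,0],
    [2,39,0]
  ],
  "yaw": [0.4,0.4,0.4,0.4,0.4,0.4,0.4,0.4],
  "gripper": 0
}}

```text
t: 22.1
ee_pos: [493.9, 15.1, 266.3]
orientation: [-3.132, -0.238, 0.004]
ft_force: [1.9, 0.0, 0.7]
width: 83.3
grasp_force: 0.0
```

Emit:
{"method": "play_rows", "body": {
  "dp": [
    [2,39,0],
    [2,39,0],
    [2,39,0],
    [2,39,0],
    [2,39,0],
    [2,39,0],
    [1,39,0],
    [1,39,0]
  ],
  "yaw": [0.4,0.4,0.4,0.4,0.4,0.4,0.4,0.4]
}}

```text
t: 22.77
ee_pos: [508.1, 326.8, 265.9]
orientation: [3.123, 0.326, -0.004]
ft_force: [0.3, 0.3, 0.5]
width: 87.9
grasp_force: 0.0
```

Emit:
{"method": "play_rows", "body": {
  "dp": [
    [0,38,0],
    [0,0,-35],
    [0,0,-40],
    [0,0,-40],
    [0,0,-40],
    [0,0,-25],
    [0,0,0],
    [0,0,0]
  ],
  "yaw": [0,0,0,0,0,0,0,0]
}}

```text
t: 23.43
ee_pos: [507.7, 362.3, 85.5]
orientation: [3.122, 0.325, -0.007]
ft_force: [0.3, -0.0, 0.1]
width: 88.1
grasp_force: 0.0
```

```bash
python3 -c "
from bars import *
im,P,W=wrist('w17'); bars(P)"
```

```text
t 23.43 tcp [507.7 362.3  85.5] yaw 11.88 w 88.1
bar px [326. 206.] centre [508.3 363.7] LxW 107.1 22.7 ang 12.08 z 42.5
```

Emit:
{"method": "play_rows", "body": {
  "dp": [
    [0,1,-20],
    [0,0,-20],
    [0,0,-12],
    [0,0,-6],
    [0,0,0],
    [0,0,0]
  ],
  "yaw": [0,0,0,0,0,0]
}}

```text
t: 23.98
ee_pos: [509.8, 364.7, 30.5]
orientation: [-3.124, -0.325, -0.002]
ft_force: [-0.1, 0.7, -0.2]
width: 88.1
grasp_force: 0.0
```

Emit:
{"method": "play_rows", "body": {
  "dp": [
    [0,0,0],
    [0,0,0],
    [0,0,0],
    [0,0,0],
    [0,0,0],
    [0,0,0],
    [0,0,0],
    [0,0,0]
  ],
  "yaw": [0,0,0,0,0,0,0,0],
  "gripper": 1
}}

```text
t: 24.65
ee_pos: [509.2, 364.3, 29.4]
orientation: [3.125, 0.325, -0.0]
ft_force: [-0.6, -0.1, -0.1]
width: 38.0
grasp_force: 0.0
```

Emit:
{"method": "play_rows", "body": {
  "dp": [
    [0,0,0],
    [0,0,0],
    [0,0,0],
    [0,0,0],
    [0,0,0],
    [0,0,0]
  ],
  "yaw": [0,0,0,0,0,0]
}}

```text
t: 25.15
ee_pos: [509.2, 364.3, 29.4]
orientation: [3.125, 0.325, -0.0]
ft_force: [-1.0, -1.2, 0.4]
width: 23.9
grasp_force: 30.0
```

Emit:
{"method": "play_rows", "body": {
  "dp": [
    [0,0,10],
    [0,0,20],
    [0,0,30],
    [0,0,38],
    [0,0,38],
    [0,0,38],
    [0,0,30],
    [0,0,0]
  ],
  "yaw": [0,0,0,0,0,0,0,0]
}}

```text
t: 25.82
ee_pos: [512.2, 366.5, 241.6]
orientation: [-3.119, -0.325, -0.017]
ft_force: [1.7, 0.4, -0.5]
width: 24.0
grasp_force: 30.0
```

Emit:
{"method": "play_rows", "body": {
  "dp": [
    [-2,-20,0],
    [-3,-32,0],
    [-3,-38,0],
    [-3,-38,0],
    [-3,-38,0],
    [-3,-38,0],
    [-4,-38,0],
    [-4,-38,0]
  ],
  "yaw": [-0.4,-0.4,-0.4,-0.4,-0.4,-0.4,-0.4,-0.4]
}}

```text
t: 26.48
ee_pos: [483.3, 82.7, 233.4]
orientation: [3.133, 0.238, -0.0]
ft_force: [0.5, -0.2, -0.5]
width: 23.3
grasp_force: 30.0
```

Emit:
{"method": "play_rows", "body": {
  "dp": [
    [-3,-38,0],
    [-3,-38,0],
    [-3,-38,0],
    [-3,-38,0],
    [-3,-38,0],
    [-3,-38,0],
    [-3,-32,0],
    [-2,-15,0]
  ],
  "yaw": [-0.4,-0.4,-0.4,-0.4,-0.4,-0.4,-0.4,-0.4]
}}

```text
t: 27.15
ee_pos: [460.5, -193.8, 233.5]
orientation: [3.137, 0.146, 0.0]
ft_force: [0.2, 0.4, -1.2]
width: 23.6
grasp_force: 30.0
```

Emit:
{"method": "play_rows", "body": {
  "dp": [
    [0,0,-20],
    [0,0,-20],
    [0,0,-10],
    [0,0,0],
    [0,0,0]
  ],
  "yaw": [0,0,0,0,0]
}}

```text
t: 27.57
ee_pos: [460.9, -190.3, 183.3]
orientation: [-3.137, -0.151, 0.002]
ft_force: [1.0, 0.0, -1.4]
width: 23.8
grasp_force: 30.0
```

```bash
python3 -c "
from chk import *
im,P,s,v,e=chk('w18')
m=(e>4)&(e<12)&(s>90)&(s<190)&(v>-270)&(v<-160); h,b=np.histogram(v[m],bins=np.arange(-270,-160,3)); print([(int(x),int(y)) for x,y in zip(b,h) if y>40])"
```

```text
t 27.57 tcp [ 460.9 -190.3  183.3] yaw 5.5 w 23.8
f [ 0.1  0.2 -0.4]
tcp u,v 440.7 -234.6
cap [59. 82.] 2795 xyz [534.3 -30.3 162.6] s 173.5 (162.9..177.3) v -82.3 e 24.0
cap [142.  82.] 2478 xyz [538.9 -77.2 163.3] s 174.4 (163.2..177.4) v -129.5 e 25.5
cap [419. 128.] 1641 xyz [ 527.8 -243.5  143.8] s 141.5 (128.9..142.8) v -293.9 e 25.2
cap [490. 127.] 1847 xyz [ 532.5 -289.5  142.9] s 141.0 (128.6..142.8) v -340.2 e 23.7
cap [264. 164.] 1227 xyz [ 490.1 -139.9  123.5] s 106.6 (94.6..107.9) v -187.1 e 23.8
cap [327. 165.] 1583 xyz [ 507.8 -185.3  196.4] s 157.5 (151.5..162.7) v -233.8 e 75.1
cap [175. 234.] 287 xyz [397.5 -48.1  69.8] s 6.9 (0.7..12.2) v -87.4 e 29.0
cap [434. 236.] 248 xyz [ 422.  -297.2   70.7] s 6.8 (-0.2..12.0) v -336.7 e 29.9
cap [223. 236.] 226 xyz [401.2 -94.7  70.6] s 6.9 (0.2..12.1) v -133.1 e 29.8
cap [388. 238.] 167 xyz [ 415.6 -253.2   71.8] s 6.5 (0.1..11.6) v -292.6 e 30.1
cap [277. 240.] 107 xyz [ 404.1 -145.5   72.3] s 6.1 (0.4..10.9) v -184.1 e 30.1
cap [328. 332.] 264 xyz [ 408.5 -194.8  196.7] s 76.9 (74.5..78.9) v -233.5 e 132.5
[(-258, 228), (-255, 563), (-252, 194), (-216, 523), (-213, 475), (-198, 55), (-168, 343), (-165, 616)]
```

Emit:
{"method": "play_rows", "body": {
  "dp": [
    [0,0,-14],
    [0,0,-16],
    [0,0,-14],
    [0,0,-8],
    [0,0,-4],
    [0,0,-4],
    [0,0,-4],
    [0,0,0]
  ],
  "yaw": [0,0,0,0,0,0,0,0]
}}

```text
t: 28.28
ee_pos: [460.6, -190.6, 119.8]
orientation: [-3.138, -0.151, 0.002]
ft_force: [-5.3, -0.5, 2.8]
width: 23.6
grasp_force: 30.0
```

Emit:
{"method": "play_rows", "body": {
  "dp": [
    [0,0,-4],
    [0,0,-4],
    [0,0,-4],
    [0,0,0],
    [0,0,0]
  ],
  "yaw": [0,0,0,0,0]
}}

```text
t: 28.7
ee_pos: [460.6, -190.6, 107.9]
orientation: [-3.138, -0.151, 0.002]
ft_force: [-4.8, -1.2, 1.5]
width: 24.0
grasp_force: 30.0
```

```bash
python3 -c "
from chk import *
im,P,s,v,e=chk('w19'); top(s,v,e,-233.8)"
```

```text
t 28.7 tcp [ 460.6 -190.6  107.9] yaw 5.5 w 24.0
f [-5.1  0.3  2.3]
tcp u,v 439.9 -234.6
cap [34. 65.] 5374 xyz [540.2 -83.9 159.3] s 171.7 (162.5..177.2) v -136.4 e 20.4
cap [468. 140.] 4284 xyz [ 528.  -242.5  143.4] s 141.3 (128.9..142.6) v -292.9 e 24.1
cap [577. 139.] 5069 xyz [ 532.4 -287.6  142.4] s 140.6 (128.5..142.7) v -338.1 e 22.6
cap [327. 178.] 2544 xyz [ 505.  -185.9  134.9] s 118.6 (110.3..122.7) v -234.1 e 28.3
cap [235. 190.] 2816 xyz [ 490.6 -140.4  122.9] s 106.5 (94.6..107.7) v -187.6 e 22.5
cap [203. 258.] 107 xyz [413.  -97.   56.2] s 8.8 (1.6..145.4) v -136.8 e 9.6
cap [453. 258.] 107 xyz [ 431.8 -290.9   57.2] s 8.3 (1.8..145.2) v -331.6 e 10.4
cap [127. 277.] 484 xyz [397.3 -48.3  69.5] s 6.4 (-0.0..11.9) v -87.3 e 28.1
cap [172. 283.] 77 xyz [399.5 -80.4  73.5] s 8.1 (0.4..150.1) v -118.9 e 30.3
cap [482. 282.] 87 xyz [ 422.4 -309.    74.2] s 9.0 (0.8..150.6) v -348.5 e 30.4
  s 40 226 top e 52.8 v -233.5
  s 60 865 top e 49.9 v -233.9
  s 80 1062 top e 43.8 v -233.9
  s 100 1347 top e 37.6 v -234.0
  s 120 1624 top e 31.6 v -233.6
```

Emit:
{"method": "play_rows", "body": {
  "dp": [
    [0,0,-3],
    [0,0,-3],
    [0,0,-3],
    [0,0,-3],
    [0,0,-2],
    [0,0,-1],
    [0,0,0],
    [0,0,0]
  ],
  "yaw": [0,0,0,0,0,0,0,0]
}}

```text
t: 29.42
ee_pos: [461.8, -190.8, 92.7]
orientation: [3.138, 0.15, 0.002]
ft_force: [-0.9, 1.8, 3.1]
width: 23.8
grasp_force: 30.0
```

```bash
python3 -c "
from chk import *
im,P,s,v,e=chk('w20'); top(s,v,e,-233.8)"
```

```text
t 29.42 tcp [ 461.8 -190.8   92.7] yaw 5.48 w 23.8
f [-0.9  1.8  2.8]
tcp u,v 440.9 -235.0
cap [17. 60.] 2609 xyz [541.7 -84.6 151.9] s 167.9 (162.0..176.5) v -137.0 e 12.7
cap [484. 148.] 5584 xyz [ 527.9 -242.2  143.2] s 141.3 (128.7..142.7) v -292.6 e 23.9
cap [599. 145.] 5705 xyz [ 532.8 -284.7  140.5] s 139.9 (128.5..142.7) v -335.3 e 20.5
cap [327. 191.] 3382 xyz [ 501.8 -186.4  128.3] s 114.5 (102.6..115.7) v -234.4 e 23.6
cap [226. 201.] 3506 xyz [ 490.8 -140.5  122.6] s 106.6 (94.6..107.8) v -187.7 e 22.1
cap [120. 286.] 287 xyz [400.8 -49.   66. ] s 7.8 (0.4..137.0) v -87.9 e 22.0
cap [328. 295.] 69 xyz [ 419.4 -189.6   83.5] s 20.4 (18.0..137.6) v -234.6 e 33.7
  s 20 228 top e 33.4 v -233.5
  s 40 461 top e 33.2 v -234.1
  s 60 611 top e 32.6 v -233.7
  s 80 795 top e 32.0 v -233.8
  s 100 1099 top e 31.0 v -233.8
  s 120 1370 top e 30.1 v -233.9
```

Emit:
{"method": "play_rows", "body": {
  "dp": [
    [0,0,-1.3],
    [0,0,-1.2],
    [0,0,0],
    [-1.2,0,-0.8],
    [-1.2,0,-0.8],
    [-1.2,0,-0.8],
    [-1,0,-0.7],
    [0,0,0]
  ],
  "yaw": [0,0,0,0,0,0,0,0]
}}

```text
t: 30.13
ee_pos: [458.1, -191.7, 88.1]
orientation: [3.136, 0.15, 0.005]
ft_force: [-1.8, -1.6, 12.8]
width: 24.2
grasp_force: 30.0
```

```bash
python3 -c "
from chk import *
im,P,s,v,e=chk('w21'); top(s,v,e,-233.8)"
```

```text
t 30.13 tcp [ 458.1 -191.7   88.1] yaw 5.48 w 24.2
f [-2.3 -0.9 12.8]
tcp u,v 437.2 -235.4
cap [11. 45.] 1178 xyz [541.9 -84.6 147.7] s 165.8 (161.8..173.0) v -137.1 e 9.1
cap [490. 139.] 6121 xyz [ 527.7 -242.   143.3] s 141.2 (128.7..142.7) v -292.4 e 24.1
cap [604. 136.] 5383 xyz [ 532.7 -282.9  139.3] s 138.9 (128.2..142.7) v -333.3 e 19.4
cap [327. 193.] 3474 xyz [ 497.5 -187.3  124.9] s 109.2 (96.9..110.3) v -234.9 e 23.1
cap [221. 196.] 3784 xyz [ 490.7 -140.7  122.7] s 106.5 (94.6..107.7) v -187.9 e 22.2
cap [190. 266.] 65 xyz [415.3 -96.8  57.2] s 11.2 (4.8..132.6) v -136.9 e 8.5
cap [113. 286.] 317 xyz [400.3 -49.   66.2] s 7.7 (0.2..130.6) v -87.8 e 22.5
cap [327. 294.] 134 xyz [ 414.4 -192.5   76.2] s 12.5 (8.7..131.4) v -234.6 e 30.4
cap [495. 294.] 77 xyz [ 424.6 -305.    75.6] s 11.5 (8.2..139.2) v -344.8 e 30.4
  s 20 365 top e 30.7 v -233.4
  s 40 468 top e 30.9 v -234.1
  s 60 603 top e 30.9 v -233.7
  s 80 860 top e 30.9 v -234.2
  s 100 2020 top e 30.4 v -233.9
  s 120 139 top e 27.8 v -233.1
```

Flat, with about 2.6 mm left to slide. I ease the downward press and slide on.

Emit:
{"method": "play_rows", "body": {
  "dp": [
    [-1,0.5,0],
    [-1,0,-0.6],
    [-0.8,0,-0.5],
    [0,0,0],
    [0,0,0]
  ],
  "yaw": [0,0,0,0,0]
}}

```text
t: 30.6
ee_pos: [455.9, -190.7, 86.7]
orientation: [3.137, 0.15, 0.006]
ft_force: [2.8, 2.8, 9.8]
width: 24.0
grasp_force: 30.0
```

```bash
python3 -c "
from chk import *
im,P,s,v,e=chk('w22'); top(s,v,e,-233.8)" | grep -v "cap \[[1-9 ][0-9 ]\."
```

```text
t 30.6 tcp [ 455.9 -190.7   86.7] yaw 5.46 w 24.0
f [2.3 1.7 9.6]
tcp u,v 435.1 -234.3
cap [496. 133.] 6376 xyz [ 527.5 -241.9  143.4] s 141.1 (128.6..142.6) v -292.2 e 24.3
cap [607. 130.] 4951 xyz [ 532.6 -282.3  138.4] s 138.2 (128.1..142.6) v -332.7 e 18.7
cap [327. 192.] 3461 xyz [ 495.4 -186.4  123.5] s 106.7 (94.4..107.8) v -233.7 e 23.3
cap [222. 193.] 3856 xyz [ 490.5 -140.6  122.8] s 106.5 (94.5..107.7) v -187.8 e 22.5
cap [190. 265.] 83 xyz [414.6 -96.9  57.5] s 10.6 (2.8..130.9) v -136.8 e 9.2
cap [467. 267.] 101 xyz [ 432.6 -290.8   59.4] s 10.6 (3.9..131.8) v -331.6 e 11.4
cap [112. 286.] 363 xyz [399.7 -49.   67. ] s 8.0 (0.2..128.3) v -87.8 e 23.3
cap [158. 294.] 86 xyz [402.2 -85.1  75.3] s 11.2 (7.6..136.3) v -123.9 e 30.4
cap [327. 294.] 132 xyz [ 412.5 -191.5   74.9] s 10.2 (7.0..128.9) v -233.5 e 30.6
cap [496. 294.] 112 xyz [ 423.3 -304.7   74.7] s 9.9 (5.4..136.7) v -344.4 e 30.5
  s 0 53 top e 30.7 v -234.1
  s 20 378 top e 30.9 v -233.8
  s 40 496 top e 31.0 v -233.5
  s 60 640 top e 31.0 v -233.8
  s 80 907 top e 30.9 v -233.6
  s 100 2055 top e 30.5 v -233.7
```

Seated, with its upper cap level with the fixed bar's (107.8 against 107.7). Release, rise and check all three.

Emit:
{"method": "play_rows", "body": {
  "dp": [
    [0,0,0],
    [0,0,0],
    [0,0,0],
    [0,0,0]
  ],
  "yaw": [0,0,0,0],
  "gripper": 0.62
}}

```text
t: 30.98
ee_pos: [453.4, -190.0, 85.4]
orientation: [-3.138, -0.15, 0.001]
ft_force: [-0.4, -1.3, 0.9]
width: 33.5
grasp_force: 0.0
```

Emit:
{"method": "play_rows", "body": {
  "dp": [
    [0,0,4],
    [0,0,10],
    [0,0,20],
    [0,0,38],
    [0,0,38],
    [0,0,38],
    [0,0,38],
    [0,0,38]
  ],
  "yaw": [0,0,0,0,0,0,0,0]
}}

```text
t: 31.65
ee_pos: [453.2, -189.9, 312.7]
orientation: [3.138, 0.15, 0.001]
ft_force: [1.0, -1.2, -0.3]
width: 33.5
grasp_force: 0.0
```

Emit:
{"method": "play_rows", "body": {
  "dp": [
    [0,0,20],
    [0,0,0],
    [0,0,0],
    [0,0,0],
    [0,0,0],
    [0,0,0]
  ],
  "yaw": [0,0,0,0,0,0]
}}

```text
t: 32.15
ee_pos: [453.0, -189.8, 328.3]
orientation: [-3.137, -0.15, 0.004]
ft_force: [0.0, 0.2, 0.1]
width: 33.5
grasp_force: 0.0
```

```bash
python3 -c "
from chk import *
im,P,s,v,e=chk('w23')
for c in(-125,-233.8,-343.5): top(s,v,e,c)"
```

```text
t 32.15 tcp [ 453.  -189.8  328.3] yaw 5.48 w 33.5
f [-0.8 -0.3  0.2]
tcp u,v 432.5 -233.2
cap [176.  83.] 729 xyz [534.1 -27.5 163.4] s 174.9 (163.4..177.5) v -79.5 e 25.9
cap [224.  83.] 679 xyz [538.6 -75.5 163.9] s 175.5 (163.2..177.7) v -127.7 e 27.5
cap [383. 110.] 528 xyz [ 527.6 -244.   144.1] s 141.7 (129.3..142.9) v -294.4 e 26.5
cap [426. 110.] 574 xyz [ 532.4 -291.1  143.8] s 141.5 (129.1..143.1) v -341.7 e 25.3
cap [289. 135.] 451 xyz [ 489.4 -139.6  123.9] s 106.7 (93.9..107.9) v -186.8 e 25.7
cap [329. 134.] 430 xyz [ 494.2 -186.7  123.7] s 106.7 (93.5..108.0) v -234.5 e 25.6
cap [222. 190.] 113 xyz [395.  -43.4  70.3] s 6.3 (-0.3..11.9) v -81.5 e 29.7
cap [255. 190.] 91 xyz [399.5 -90.7  71. ] s 6.4 (0.4..11.5) v -129.1 e 30.0
cap [403. 190.] 96 xyz [ 421.  -300.2   71.8] s 6.6 (1.4..11.9) v -339.5 e 30.0
cap [296. 192.] 78 xyz [ 403.7 -148.6   71.6] s 4.7 (-0.5..9.9) v -187.1 e 30.2
cap [328. 191.] 81 xyz [ 408.7 -194.2   71.8] s 5.7 (-0.6..11.4) v -233.2 e 30.0
cap [371. 191.] 78 xyz [ 415.7 -255.7   72.3] s 6.0 (1.2..11.2) v -295.0 e 29.9
  s 0 69 top e 30.6 v -124.8
  s 20 129 top e 30.5 v -125.6
  s 40 149 top e 30.7 v -125.0
  s 60 163 top e 30.8 v -125.7
  s 80 186 top e 30.6 v -125.5
  s 100 216 top e 30.8 v -125.5
  s 120 239 top e 30.7 v -125.5
  s 140 273 top e 30.9 v -125.7
  s 160 323 top e 30.7 v -125.1
  s 180 256 top e 30.3 v -125.1
  s 0 70 top e 30.5 v -233.9
  s 20 130 top e 30.6 v -234.6
  s 40 146 top e 30.7 v -233.2
  s 60 173 top e 30.5 v -233.2
  s 80 190 top e 30.6 v -233.3
  s 100 284 top e 30.4 v -233.3
  s 0 71 top e 30.7 v -343.6
  s 20 131 top e 30.5 v -342.7
  s 40 150 top e 30.7 v -343.1
  s 60 164 top e 30.6 v -342.9
  s 80 190 top e 30.7 v -343.1
  s 100 212 top e 30.8 v -342.9
  s 120 247 top e 30.5 v -343.4
  s 140 292 top e 30.5 v -343.5
```

View pics/w23.png

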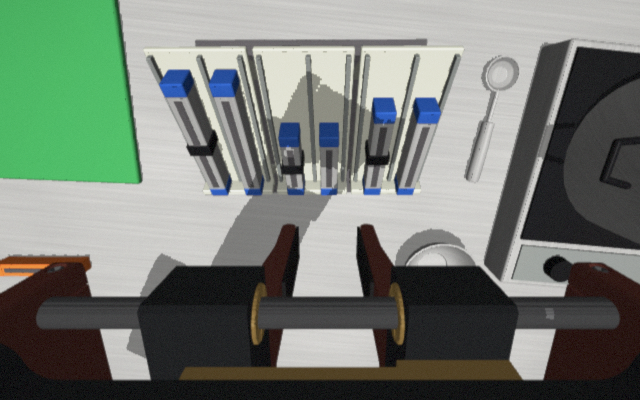

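All three bars lie flat beside their matching clipped bars: long at (240,130), short at (328,160), medium at (415,145). They are at the stop and the robot is clear. I hand in.

```bash
python3 -c "
from h import *
print(ticket.close_job())"
```

```text
the job is handed in; nothing more can be done
None
```

All three bars are flat in the free slots beside their matching clipped bars and pushed against the lower stop; the job was handed in at about 32 s, though no verdict was returned.

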